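# Tip the lamp filter up out of its tray and stand it in the wooden stand

### The arm

A 6-joint arm with a two-finger parallel gripper is mounted at the origin on a cart in front of the work surface, level with it; the furniture and walls round the work are solid. World frame = base frame: x ahead of the robot, y to its left, z up, the work surface at z = 0. Lengths are in m, angles in rad, forces in N, time in s.
With the tool pointing down it reaches from about 0.3 to 0.875 m from the base axis. Payload 6.4 kg.
Tool frame: the origin (TCP) lies at the centre of the arm's flange, where the gripper is bolted on; the fingertips stand 173 mm ahead of it and the grasp point (between the pads) lies 155 mm ahead of it; z points along the fingers, x is the direction in which the jaws open and shut, and the axes are right-handed (so a half turn about z gives the same grasp; the last joint's range is limited). The gripper opens to 85 mm and grips with 20 to 120 N. Pads are 22 mm wide; open, the fingers measure 114 mm over their backs; the gripper's body (76 mm by 85 mm) begins 54 mm behind the grasp point. The pads swing forward as they close: fully open they stand 13 mm farther back than shut.
Start: joints at [-1.555, 0.181, 1.607, -0, 1.354, -0.206], TCP at [0.127, -0.561, 0.405] pointing down, gripper open.
Joint ranges: [-2.99, 2.99], [-0.89, 2.07], [0.3, 2.58], [-1.14, 4.28], [0, 2.63], [-3.12, 3.12]. Speed limits (rad/s): [2.57, 2.57, 3.01, 3.14, 3.14, 3.14].

### API

Orientations are given as a unit quaternion [w, x, y, z].
In Python, from bench import ctrl gives the robot as it stands. The module is installed in compiled form; this text tells all that it offers.
- The arm moves only by the tool move_arm, never from a script. Its argument "moves" is a list of rows, each an object of numbers: "gripper": the opening in per cent of the stroke, from 0 (shut) to 100 (fully open); "x", "y", "z": the shift along the tool's x, y, z in cm; "roll": the turn about the tool's z in degrees. In form: [{"gripper": .., "x": .., "y": .., "z": .., "roll": ..}, ...]. A call has 1 to 5 rows; each row shifts and turns the commanded pose from where the row before left it, along the tool's axes as they then stand; what a row does not reach is not made up. A row lasts 1/8 s, in which the tool goes at most 62.5 mm and 10.7 degrees, less where a joint would pass 70% of its speed; a pose out of reach is approached as far as the arm can. A call is refused whole if a number of a shift passes 6.25 or a number of a turn 10.7, either way. A call with a gripper value outside its range is refused whole. The fingers move at their own pace and stop on an object; the grip force is fixed at half the most. Time passes only in rows, so rows that do not move let the fingers close. It gives the time, the measured TCP pose, the force and the opening at its end, in the units of the state.
- ctrl.get_obs(): the state, without advancing time (a new reading comes with each control period).
- ctrl.camera(name): name is "scene" or "top" or "wrist"; returns a dict with "img" (420x560x3 uint8, red, green, blue), "fx", "fy", "cx", "cy" (pixels), "D" ([k1, k2, p1, p2, k3] as OpenCV has them; the pictures are not rectified), "world_from_camera" (4x4, takes a point from camera to world coordinates); the wrist camera has in their place "tool_from_camera" (4x4, takes a point from camera to tool coordinates, whose origin is the TCP and whose axes are the tool frame's). Camera axes: x right, y up, looking along -z (the intrinsics and any distortion apply to the point x, -y, -z); pixel columns grow to the right and rows downward; lengths in m; the calibration is good to about 2 mm. A picture is of the moment at which its call begins: read the wrist's pose just before it. There is no depth.
- ctrl.hand_in(): hands the job in, once; it reports no verdict.
The state is a dict: "time_s": time; "q": joint angles; "dq": joint speeds; "joint_efforts": joint torques, N m; "eef_pos": TCP position; "eef_rot": TCP orientation; "wrist_force": force on the tool from outside, world axes, zero at the start; "torque": the same for the moment, N m; "opening": opening from 0.0 (shut) to 1.0 (fully open).
Only numpy, scipy, OpenCV 4.12 (cv2) and the standard library are available. Lean on these libraries where they do the work, as an engineer would, in place of code of your own. Each camera call takes 0.05 s, during which the arm holds its last target. There are 200 camera calls.

### The job

The amber lamp filter lies flat and flush in the blue push-to-tip tray. Press it down over the open well so that it tips up in the tray, then take it by its raised edge and stand it on edge in the slot of the wooden stand, resting on the slot's bottom; let go and leave it there. Do not disturb the pliers, calliper or tape roll.

Things in the scene. Friction and masses are not known exactly. Their poses are not given: they have to be found in the camera images.
- filter_disc: Lamp filter: flat round disc, 100 mm diameter, 12 mm thick, amber faces in a black rim, about 0.16 kg. Origin at its centre, z along its axis (normal to the faces). Starts flat in the tray, upper face flush with the tray's top; too wide for a gripper.
- tray: Blue box-shaped tray, 128 x 128 mm, 68 mm high, fixed. Origin at the centre of its underside, z up; local x points from its seat side (facing the robot, give or take the yaw) to its well side (away from the robot). Walls 12 mm thick, all 68 mm high; the pocket is 104 x 104 mm, with the two seat-side corners cut off at 45 degrees.
- press_spot (a point): Point over the disc's overhang, at the height of the tray's top, local x +34 mm. A press of a few newtons here, some 30 mm down, tips the disc about the tip edge; past about 45 degrees it drops on by itself, lower edge to the well's floor, and stays leaning.
- tip_edge (a point): Middle of the edge where the ledges end (local x +4 mm, 56 mm up). Two ledges from here to the seat-side wall carry the disc, whose centre lies 3 to 6 mm on their side. Once tipped, the disc leans on this edge, 50 to 80 degrees from level depending on how it was pressed, lower edge in the well, raised edge on the seat side (toward the robot), 30 to 50 mm above the ledges.
- channel (a point): Middle of the floor (36 mm up) of a finger channel between the ledges, under the seat-side half of the disc: local x -52 to +4 mm, local y -25 to +25 mm. It gives a finger room under the raised edge, so the tipped disc can be pinched across its thickness with fingers pointing down and, tilted up to 45 degrees, away from the robot.
- well (a point): Middle of the well's floor, 6 mm up. The well is open over the pocket's whole width (local y +-52 mm), local x +4 to +52 mm.
- stand: Wooden stand, fixed, base 80 x 130 mm, 10 mm thick, with two light cheeks 120 mm long and about 55 mm high. Origin at the centre of its underside, z up. The slot between the cheeks runs along local y; a disc standing in it has its faces turned to local +-x, its centre 60 mm and its top edge 110 mm above the worktop.
- slot (a point): Middle of the slot's bottom, 10 mm up. The slot is 20 mm wide (local x +-10 mm) and flares above 37 mm to a mouth about 40 mm wide. Chocks 14 mm high fill it beyond local y +-38 mm and keep the disc from rolling.
- calliper: Calliper lying flat, about 60 x 158 x 12 mm; leave alone. Origin at the centre of its underside.
- tape_roll: Roll of masking tape lying flat, 86 mm diameter, 24 mm high; leave alone. Origin at the centre of its underside.
- pliers: Blue-handled pliers lying flat, about 131 x 58 x 10 mm; leave alone. Origin at the centre of its underside.
Not all that is in view belongs to the job. Of the things that look like the filter_disc, the larger one is meant.

How it is judged:
On the way:
1. the disc is tipped up in the tray (angle between filter_disc's own z axis and vertical above 0.7 rad and horizontal distance between filter_disc and tray below 0.045 m and z of filter_disc in the frame of tray below 0.075 m), for 0.2 s.
At the end, for the whole second after the job is handed in: The disc stands on edge in the stand's slot (its axis within 20 degrees of level), its centre 55 to 65 mm above the worktop and within 16 mm across and 12 mm along the slot of the stand's centre, at rest (angle between filter_disc's own z axis and vertical between 1.2 and 1.94 rad and x of filter_disc in the frame of stand between -0.016 and 0.016 m and y of filter_disc in the frame of stand between -0.012 and 0.012 m and z of filter_disc in the frame of stand between 0.055 and 0.065 m and linear speed of filter_disc below 0.02 m/s); the robot touches nothing.
It fails at once if a bystander was moved more than 30 mm (distance of any of calliper, tape_roll, pliers from where it was at the start of the episode above 0.03 m).
It also fails if it takes over 48 s, if anything falls off the work surface, if the arm or the gripper's body presses on something with over 40 N, if the wrist force passes 120 N, or if a joint passes its speed limit or range.

## Working session

There is one attempt and no reset: what is moved stays moved. The work goes in short steps, Python scripts to look and compute and a tool call to move; the robot and the scene stay as the last step left them, time stands still between calls to the robot, and variables do not carry over. Pictures are saved under pics/ and viewed, about 8 in all and at most 12, crops included, and the job is handed in when it is done.

Besides the shell and the picture viewer there is one more tool, called as a command line: name --argument value ..., lists and objects as JSON in quotes. move_arm: Moves the arm, as the interface text tells. Its arguments: {"type":"object","properties":{"moves":{"type":"array","items":{"type":"object","properties":{"gripper":{"type":"number"},"x":{"type":"number"},"y":{"type":"number"},"z":{"type":"number"},"roll":{"type":"number"}}}}},"required":["moves"]}

```bash
mkdir -p pics; cat > h.py <<'E'
import numpy as np, cv2
from bench import ctrl
def snap(n,f):
    c=ctrl.camera(n); cv2.imwrite('pics/'+f,c['img'][:,:,::-1]); np.save('pics/'+f[:-4]+'.npy',c,allow_pickle=True); return c
def load(f): return np.load('pics/'+f+'.npy',allow_pickle=True).item()
def K(c): return np.array([[c['fx'],0,c['cx']],[0,c['fy'],c['cy']],[0,0,1.]])
def ray(c,uv,T=None):
    T=np.array(c['world_from_camera']) if T is None else T
    p=cv2.undistortPoints(np.array(uv,float).reshape(-1,1,2),K(c),np.array(c['D'],float)).reshape(-1,2)
    d=np.c_[p[:,0],-p[:,1],-np.ones(len(p))]@T[:3,:3].T
    return T[:3,3],d
def onz(c,uv,z,T=None):
    o,d=ray(c,uv,T); return o+d*((z-o[2])/d[:,2])[:,None]
def proj(c,P,T=None):
    T=np.array(c['world_from_camera']) if T is None else T
    p=(np.array(P,float).reshape(-1,3)-T[:3,3])@T[:3,:3]; p=p*[1,-1,-1]
    return cv2.projectPoints(p,np.zeros(3),np.zeros(3),K(c),np.array(c['D'],float))[0].reshape(-1,2)
E
python3 - <<'E'
from h import *
a=snap('top','t0.png');b=snap('scene','s0.png')
print(ctrl.get_obs()); print(a['world_from_camera'],b['world_from_camera'])
print(onz(a,[[0,0],[560,420]],0))
E
```

```text
{'time_s': 0.1, 'q': array([-1.55529376e+00,  1.81427718e-01,  1.60792807e+00, -4.03912999e-05,
        1.35381299e+00, -2.06336497e-01]), 'dq': array([-0.00018296, -0.00025029, -0.00263796,  0.00012074, -0.00094143,
        0.00207245]), 'joint_efforts': array([ 3.15623074e-04, -4.45878339e+01, -3.52236807e+01, -3.22547530e-04,
        4.21422141e-03,  1.35781144e-05]), 'eef_pos': array([ 0.12650086, -0.56066527,  0.40388629]), 'eef_rot': array([-5.95250398e-04,  7.81035128e-01, -6.24486596e-01, -5.16829703e-04]), 'wrist_force': array([-0.41632928, -0.19963368,  0.10199477]), 'torque': array([0.02802849, 0.03198184, 0.00461762]), 'opening': 1.002162826436254}
[[-0.02156572  0.99848032 -0.05071465  0.50094208]
 [-0.99971518 -0.02205543 -0.00911652 -0.04045892]
 [-0.0102212   0.0505036   0.99867157  0.95723112]
 [ 0.          0.          0.          1.        ]] [[-0.84805838 -0.3462903   0.40109851  0.89390302]
 [ 0.52977535 -0.57067212  0.6274324   0.51277937]
 [ 0.01162199  0.74459141  0.66741933  0.68425747]
 [ 0.          0.          0.          1.        ]]
[[ 1.15591858  0.71151961  0.        ]
 [ 0.03582745 -0.71177753  0.        ]]
```

View pics/t0.png

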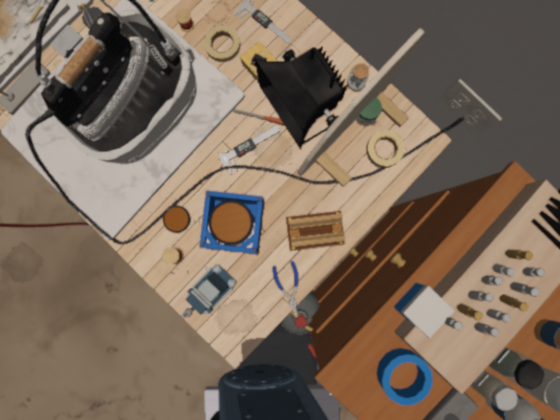

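View pics/s0.png

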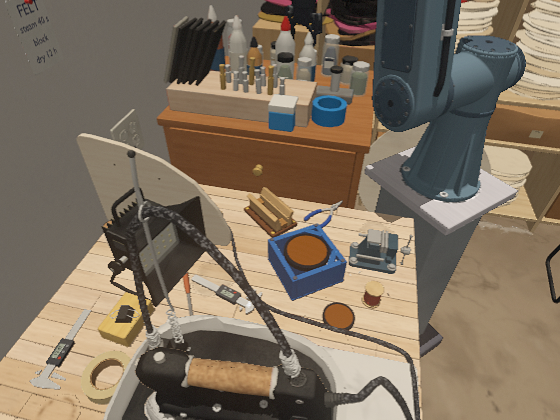

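Top view: tray around (232,223), stand around (315,230), pliers around (290,295), a vice-like block at (210,290), and the smaller disc at (177,219). I'll zoom in for the corners.

```bash
python3 - <<'E'
from h import *
i=cv2.imread('pics/t0.png')[180:300,190:350]
cv2.imwrite('pics/t0c.png',cv2.resize(i,None,fx=5,fy=5,interpolation=cv2.INTER_CUBIC))
E
```

```text
(no output)
```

View pics/t0c.png

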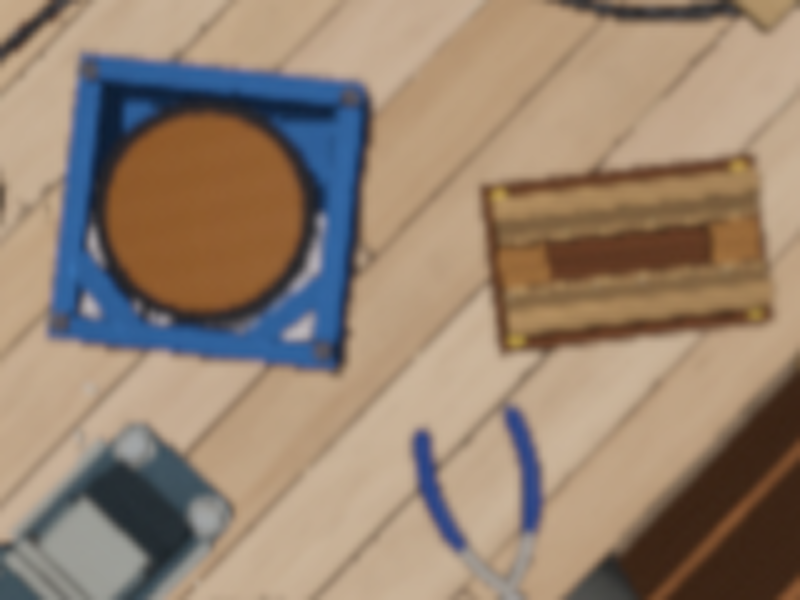

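```bash
python3 - <<'E'
from h import *
c=load('t0')
f=lambda a:(np.array(a,float)+.5)/5-.5+[190,180]
def fit(uv,z,n):
    p=onz(c,f(uv),z);print(n,p.mean(0),'sides',[np.linalg.norm(p[i]-p[(i+1)%4]) for i in range(4)])
    print([np.degrees(np.arctan2(*(p[(i+1)%4]-p[i])[1::-1])) for i in range(4)])
fit([[90,68],[350,97],[322,350],[58,323]],.068,'tray screws')
fit([[83,53],[366,85],[340,372],[50,335]],.068,'tray corners')
fit([[484,186],[752,156],[772,320],[504,352]],.01,'stand')
fit([[498,193],[738,165],[757,314],[514,343]],.01,'stand gold')
d=onz(c,f([[207,211],[102,211],[312,211],[207,105],[207,318]]),.068);print(d)
s=load('s0')
print(proj(s,[d[0]]))
E
```

```text
tray screws [0.54350053 0.07912542 0.068     ] sides [np.float64(0.11580206629744644), np.float64(0.11154361466131572), np.float64(0.11680604503746117), np.float64(0.11318830056223946)]
[np.float64(-97.73557698144138), np.float64(172.6081210897774), np.float64(83.07196016217613), np.float64(-7.8992155104468065)]
tray corners [0.54273258 0.07708896 0.068     ] sides [np.float64(0.126111147409643), np.float64(0.12625569865657538), np.float64(0.1286163506722974), np.float64(0.1250945103652203)]
[np.float64(-97.83724156353114), np.float64(173.7250515210211), np.float64(81.66479594894848), np.float64(-7.405846030407976)]
stand [ 0.52130207 -0.11032959  0.01      ] sides [np.float64(0.12597081083189163), np.float64(0.07700084886310554), np.float64(0.12562832704376822), np.float64(0.07781295610214348)]
[np.float64(-84.86750429684389), np.float64(-174.66000461565633), np.float64(95.50196837751022), np.float64(5.59193760794715)]
stand gold [ 0.52118835 -0.10972841  0.01      ] sides [np.float64(0.11283756073847319), np.float64(0.06999076712262146), np.float64(0.1139121540295103), np.float64(0.07020089857172684)]
[np.float64(-84.60250646747495), np.float64(-174.32698729378095), np.float64(95.50164261152885), np.float64(4.795279988328582)]
[[0.54264771 0.07803833 0.068     ]
 [0.54366029 0.12442254 0.068     ]
 [0.5416369  0.03187595 0.068     ]
 [0.58933218 0.07734531 0.068     ]
 [0.49576399 0.07879328 0.068     ]]
[[306.03949333 249.92271263]]
```

```bash
cat > tri.py <<'E'
from h import *
def tri(c1,uv1,c2,uv2):
    o1,d1=ray(c1,[uv1]);o2,d2=ray(c2,[uv2]);A=np.c_[d1[0],-d2[0]]
    t=np.linalg.lstsq(A,o2-o1,rcond=None)[0];a=o1+t[0]*d1[0];b=o2+t[1]*d2[0]
    return (a+b)/2,np.linalg.norm(a-b)
E
python3 - <<'E'
from tri import *
t,s=load('t0'),load('s0')
print(tri(t,(405,378),s,(329,106)),tri(t,(423,310),s,(283,102)),tri(t,(520,254),s,(200,60)))
print(tri(t,(402,260),s,(257,170)))
from scipy.spatial.transform import Rotation as R
o=ctrl.get_obs();M=R.from_quat(np.r_[o['eef_rot'][1:],o['eef_rot'][0]]).as_matrix();print(M)
# full-turn plan: rotate -69.6 roll total over n rows, target xy
tgt=np.array([.577,.0735,.404]);print(M.T@(tgt-o['eef_pos']))
w=o['eef_pos'].copy();
yaw=-77.3
n=14
for k in range(n):
    # each row: shift first along tool axes at row start, then roll -5
    d=(tgt-o['eef_pos'])[:2]/n*100; th=np.radians(yaw+5*k)
    print(np.round([d[0]*np.cos(th)+d[1]*np.sin(th), d[0]*np.sin(th)-d[1]*np.cos(th)],1))
E
```

```text
(array([ 0.22768089, -0.26623743,  0.17219683]), np.float64(0.00022208713092680799)) (array([ 0.36635584, -0.29278517,  0.20807886]), np.float64(0.003131819700804377)) (array([ 0.49459779, -0.45373877,  0.28798315]), np.float64(0.0631049012813925))
(array([ 0.44506819, -0.31383228, -0.00145196]), np.float64(0.0037374851716539394))
[[ 2.20032450e-01 -9.75492551e-01 -6.38725169e-05]
 [-9.75491320e-01 -2.20032275e-01  1.57532938e-03]
 [-1.55077610e-03 -2.84316498e-04 -9.99998757e-01]]
[-0.51949847 -0.57899541  0.00085653]
[-3.7 -4.1]
[-3.3 -4.4]
[-2.9 -4.7]
[-2.5 -5. ]
[-2.1 -5.2]
[-1.6 -5.3]
[-1.1 -5.4]
[-0.7 -5.5]
[-0.2 -5.6]
[ 0.3 -5.5]
[ 0.8 -5.5]
[ 1.3 -5.4]
[ 1.7 -5.3]
[ 2.2 -5.1]
```

move_arm --moves '[{"gripper":0,"z":-5},{"gripper":0,"z":-5},{"gripper":0,"x":-3.7,"y":-4.1,"z":-2,"roll":-5},{"gripper":0,"x":-3.3,"y":-4.4,"roll":-5},{"gripper":0,"x":-2.9,"y":-4.7,"roll":-5}]'

```text
validation failed for argument at $.mo...
```

move_arm --moves '[{"gripper":0,"x":-2.5,"y":-5.0,"roll":-5},{"gripper":0,"x":-2.1,"y":-5.2,"roll":-5},{"gripper":0,"x":-1.6,"y":-5.3,"roll":-5},{"gripper":0,"x":-1.1,"y":-5.4,"roll":-5},{"gripper":0,"x":-0.7,"y":-5.5,"roll":-5}]'

```text
validation failed for argument at $.mo...
```

move_arm --moves '[{"gripper":0,"x":-0.2,"y":-5.6,"roll":-5},{"gripper":0,"x":0.3,"y":-5.5,"roll":-5},{"gripper":0,"x":0.8,"y":-5.5,"roll":-5},{"gripper":0,"x":1.3,"y":-5.4,"roll":-5},{"gripper":0}]'

```text
validation failed for argument at $.mo...
```

move_arm --moves '[{"gripper":0,"x":0,"y":0,"z":-5,"roll":0},{"gripper":0,"x":0,"y":0,"z":-5,"roll":0},{"gripper":0,"x":-3.7,"y":-4.1,"z":-2,"roll":-5},{"gripper":0,"x":-3.3,"y":-4.4,"z":0,"roll":-5},{"gripper":0,"x":-2.9,"y":-4.7,"z":0,"roll":-5}]'

```text
time_s: 0.72
eef_pos: [0.223, -0.4247, 0.5246]
eef_rot: [-0.0, 0.856, -0.516, 0.0]
wrist_force: [0.5, -0.8, -0.0]
opening: -0.003
```

move_arm --moves '[{"gripper":0,"x":-2.5,"y":-5.0,"z":0,"roll":-5},{"gripper":0,"x":-2.1,"y":-5.2,"z":0,"roll":-5},{"gripper":0,"x":-1.6,"y":-5.3,"z":0,"roll":-5},{"gripper":0,"x":-1.1,"y":-5.4,"z":0,"roll":-5},{"gripper":0,"x":-0.7,"y":-5.5,"z":0,"roll":-5}]'

```text
time_s: 1.35
eef_pos: [0.3843, -0.1981, 0.5245]
eef_rot: [-0.0, 0.948, -0.318, 0.0]
wrist_force: [0.6, -1.0, 0.0]
opening: 0.001
```

move_arm --moves '[{"gripper":0,"x":-0.2,"y":-5.6,"z":0,"roll":-5},{"gripper":0,"x":0.3,"y":-5.5,"z":0,"roll":-5},{"gripper":0,"x":0.8,"y":-5.5,"z":0,"roll":-5},{"gripper":0,"x":0,"y":-2.5,"z":0,"roll":-5},{"gripper":0,"x":0,"y":0,"z":0,"roll":-5}]'

```text
time_s: 1.98
eef_pos: [0.4902, -0.0388, 0.5241]
eef_rot: [-0.0, 0.995, -0.104, -0.001]
wrist_force: [-0.3, 0.1, -0.4]
opening: 0.001
```

```bash
cat >> h.py <<'E'
from scipy.spatial.transform import Rotation as R
def tool(o=None):
    o=o or ctrl.get_obs();T=np.eye(4);T[:3,:3]=R.from_quat(np.r_[o['eef_rot'][1:],o['eef_rot'][0]]).as_matrix();T[:3,3]=o['eef_pos'];return T
def wsnap(f):
    T=tool();c=ctrl.camera('wrist');c['world_from_camera']=T@np.array(c['tool_from_camera'])
    cv2.imwrite('pics/'+f,c['img'][:,:,::-1]);np.save('pics/'+f[:-4]+'.npy',c,allow_pickle=True);return c
E
python3 - <<'E'
from h import *
c=wsnap('w1.png');T=tool();print(T.round(4));
yt=np.radians(-7.7);Rt=R.from_euler('z',yt).as_matrix();t=np.array([.543,.078,0])
for p in [(64,64,68),(64,-64,68),(-64,-64,68),(-64,64,68),(0,0,68)]: print(p,proj(c,t+Rt@np.array(p)/1000).round(1))
E
```

```text
[[ 9.789e-01 -2.044e-01 -1.200e-03  4.900e-01]
 [-2.044e-01 -9.789e-01  4.000e-04 -3.960e-02]
 [-1.300e-03 -2.000e-04 -1.000e+00  5.241e-01]
 [ 0.000e+00  0.000e+00  0.000e+00  1.000e+00]]
(64, 64, 68) [[346.5  24.1]]
(64, -64, 68) [[347.3 128.6]]
(-64, -64, 68) [[255.9 135.7]]
(-64, 64, 68) [[246.2  32.7]]
(0, 0, 68) [[298.9  82.8]]
```

View pics/w1.png

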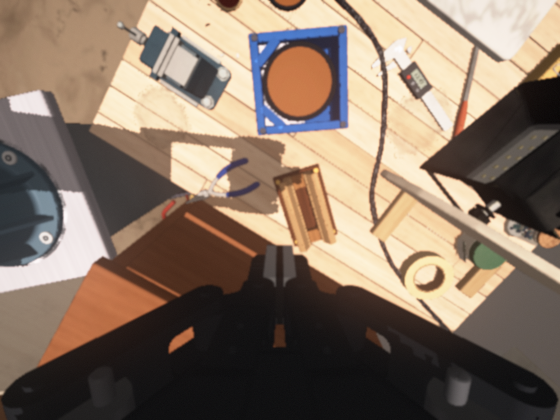

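move_arm --moves '[{"gripper":0,"x":2.1,"y":-4.3,"z":0,"roll":0},{"gripper":0,"x":2.1,"y":-4.3,"z":0,"roll":0},{"gripper":0,"x":2.0,"y":-4.2,"z":4,"roll":-4},{"gripper":0,"x":0,"y":0,"z":6,"roll":0},{"gripper":0,"x":0,"y":0,"z":6,"roll":0}]'

```text
time_s: 2.65
eef_pos: [0.5775, 0.0715, 0.3627]
eef_rot: [0.0, 0.997, -0.073, 0.0]
wrist_force: [0.1, -0.1, -0.9]
opening: 0.003
```

move_arm --moves '[{"gripper":0,"x":0,"y":0,"z":6,"roll":0},{"gripper":0,"x":0,"y":0,"z":3,"roll":0},{"gripper":0,"x":0,"y":0,"z":0,"roll":0}]'

```text
time_s: 3.02
eef_pos: [0.5761, 0.0708, 0.2716]
eef_rot: [-0.0, 0.997, -0.073, -0.003]
wrist_force: [-1.0, 0.4, 0.6]
opening: 0.001
```

```bash
python3 - <<'E'
from h import *
T=tool();print(T.round(4));yt=np.radians(-7.7);Rt=R.from_euler('z',yt).as_matrix()
print(Rt.T@(T[:3,3]-[.543,.078,0])*1000)
E
```

```text
[[ 9.893e-01 -1.458e-01 -6.800e-03  5.761e-01]
 [-1.458e-01 -9.893e-01  6.000e-04  7.080e-02]
 [-6.800e-03  4.000e-04 -1.000e+00  2.716e-01]
 [ 0.000e+00  0.000e+00  0.000e+00  1.000e+00]]
[ 33.77607197  -2.6552974  271.56494355]
```

move_arm --moves '[{"gripper":0,"x":0,"y":-0.2,"z":2.5,"roll":0},{"gripper":0,"x":0,"y":0,"z":1.0,"roll":0},{"gripper":0,"x":0,"y":0,"z":1.0,"roll":0},{"gripper":0,"x":0,"y":0,"z":0.8,"roll":0},{"gripper":0,"x":0,"y":0,"z":0.7,"roll":0}]'

```text
time_s: 3.65
eef_pos: [0.578, 0.0731, 0.2147]
eef_rot: [-0.0, 0.997, -0.072, 0.0]
wrist_force: [-0.3, 0.5, 0.4]
opening: 0.001
```

```bash
python3 - <<'E'
from h import *
o=ctrl.get_obs();print(o['eef_pos'],o['wrist_force'])
s=snap('scene','s1.png');i=s['img'][150:330,200:440,::-1]
cv2.imwrite('pics/s1c.png',cv2.resize(i,None,fx=3,fy=3,interpolation=cv2.INTER_CUBIC))
E
```

```text
[0.57798539 0.07305285 0.21469544] [-0.2586821   0.47456056  0.43334469]
```

View pics/s1c.png

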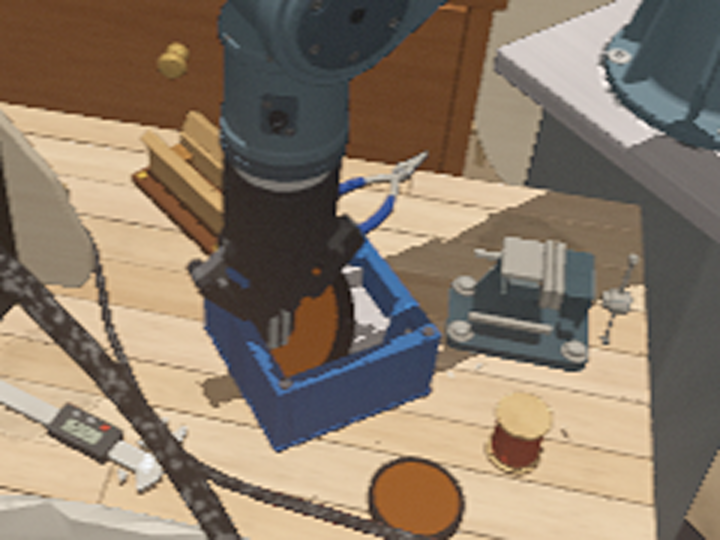

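The disc is tipped (amber upper face visible at crop (315,320), next to the fingertip) and no force is reading. I'll nudge it steeper from the well side.

move_arm --moves '[{"gripper":0,"x":-0.3,"y":0,"z":0,"roll":0},{"gripper":0,"x":-0.3,"y":0,"z":0,"roll":0}]'

```text
time_s: 3.95
eef_pos: [0.5738, 0.0736, 0.2163]
eef_rot: [0.0, 0.997, -0.072, 0.004]
wrist_force: [9.1, -1.0, -1.8]
opening: -0.0
```

move_arm --moves '[{"gripper":0,"x":-0.2,"y":0,"z":0,"roll":0},{"gripper":0,"x":-0.1,"y":0,"z":0,"roll":0}]'

```text
time_s: 4.2
eef_pos: [0.572, 0.0738, 0.2173]
eef_rot: [0.0, 0.997, -0.073, 0.006]
wrist_force: [13.2, -2.0, -2.4]
opening: 0.001
```

move_arm --moves '[{"gripper":0,"x":0.8,"y":0,"z":0,"roll":0},{"gripper":0,"x":0.2,"y":0,"z":-2,"roll":0},{"gripper":0,"x":0,"y":0,"z":-6,"roll":0},{"gripper":60,"x":-3,"y":0,"z":-6,"roll":0},{"gripper":60,"x":-4,"y":5,"z":-4,"roll":0}]'

```text
time_s: 4.82
eef_pos: [0.5123, 0.0418, 0.3869]
eef_rot: [-0.0, 0.998, -0.071, 0.002]
wrist_force: [0.5, -1.0, 0.8]
opening: 0.42
```

move_arm --moves '[{"gripper":60,"x":0,"y":6,"z":0,"roll":0},{"gripper":60,"x":0,"y":0,"z":0,"roll":0}]'

```text
time_s: 5.08
eef_pos: [0.503, -0.0214, 0.3845]
eef_rot: [0.0, 0.997, -0.075, 0.0]
wrist_force: [-0.1, 0.5, -0.2]
opening: 0.6
```

```bash
python3 - <<'E'
from h import *
s=wsnap('w2.png');t=snap('top','t2.png');q=snap('scene','s2.png');print(tool().round(3))
z=lambda i,f:cv2.resize(i[:,:,::-1],None,fx=f,fy=f,interpolation=cv2.INTER_CUBIC)
a=z(s['img'],1)[0:300,120:520];b=z(t['img'][190:270,190:270],5)[:400,:400];c=z(q['img'][210:310,250:360],4)[:300,:400]
im=np.zeros((600,800,3),np.uint8);im[:300,:400]=a;im[300:600,:400]=c;im[:400,400:]=b
cv2.imwrite('pics/m2.png',im)
E
```

```text
[[ 0.989 -0.145 -0.001  0.504]
 [-0.145 -0.989  0.001 -0.018]
 [-0.001 -0.001 -1.     0.383]
 [ 0.     0.     0.     1.   ]]
```

View pics/m2.png

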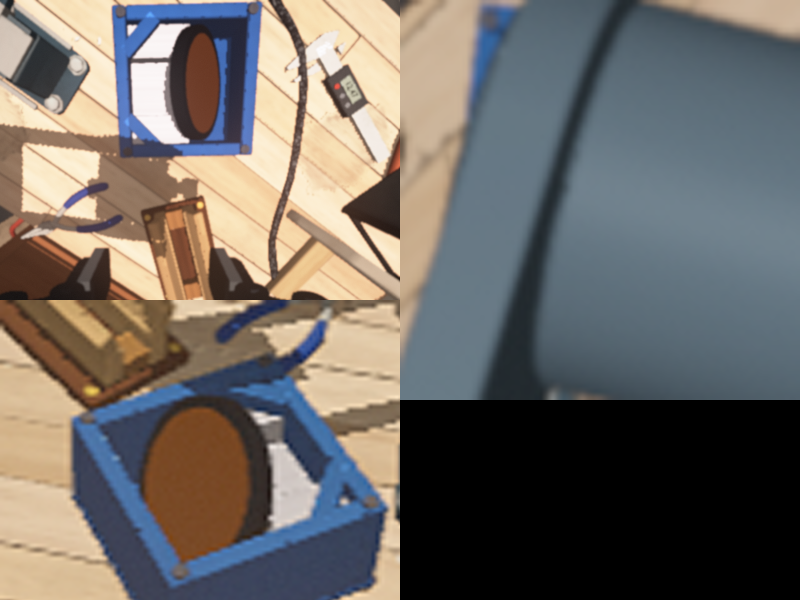

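```bash
python3 - <<'E'
from h import *
w,s=load('w2'),load('s2')
Rt=R.from_euler('z',np.radians(-7.7)).as_matrix();t=np.array([.543,.078,0])
th=np.linspace(0,2*np.pi,120)
print(proj(w,t+Rt@np.array([[64,64,68],[64,-64,68],[-64,-64,68],[-64,64,68]]).T.reshape(3,-1).T.dot(np.eye(3))[0]/1000) if 0 else [proj(w,t+Rt@np.array(p)/1000).round(0).tolist() for p in [(64,64,68),(64,-64,68),(-64,-64,68),(-64,64,68)]])
for a in [50,55,60,65,70,75,80,85]:
    A=np.radians(a);d=np.array([-np.cos(A),0,np.sin(A)]);n=np.array([np.sin(A),0,np.cos(A)])
    # lower face through tip edge (4,56); lowest point of lower face rim at z=6
    L=50/np.sin(A); c0=np.array([4,0,56])-d*L+d*50; # lower-face centre
    ring=lambda c,r:c+r*(np.cos(th)[:,None]*d+np.sin(th)[:,None]*[0,1,0])
    o=[]
    for cam in (w,s):
        P=np.r_[ring(c0,50),ring(c0+12*n,50)]/1000;p=proj(cam,t+P@Rt.T);f=proj(cam,t+(ring(c0+12*n,50)/1000)@Rt.T)
        o+=[*p.min(0),*p.max(0),f[:,0].min(),f[:,0].max()]
    top=c0+50*d
    print(a,np.round(o).astype(int),'topedge',top.round(),(top+12*n).round())
E
```

```text
[[[382.0, 1.0]], [[371.0, 156.0]], [[238.0, 158.0]], [[229.0, 4.0]]]
50 [285  26 352 141 296 352 279 236 318 282 279 314] topedge [-18.   0.  83.] [-9.  0. 90.]
55 [285  25 346 141 297 346 282 234 318 281 282 314] topedge [-18.   0.  88.] [-9.  0. 95.]
60 [286  24 340 141 300 340 283 233 318 280 283 314] topedge [-17.   0.  93.] [-7.  0. 99.]
65 [289  24 336 141 303 336 285 233 318 279 285 314] topedge [-15.   0.  97.] [ -4.   0. 102.]
70 [293  23 331 142 308 331 286 232 317 279 286 313] topedge [-12.   0. 100.] [ -1.   0. 104.]
75 [298  23 327 142 313 327 287 232 317 279 287 312] topedge [ -8.   0. 103.] [  3.   0. 106.]
80 [303  23 323 142 318 323 288 232 316 279 288 311] topedge [ -5.   0. 104.] [  7.   0. 107.]
85 [307  23 324 142 318 324 289 232 315 278 289 310] topedge [ -0.   0. 106.] [ 12.   0. 107.]
```

Wrist (crop top-left) and scene views: the disc leans at about 60° (silhouette u 288–342, fits the 60° model), raised edge toward the robot at local (-17, z 93) mm. I'll grip it with the jaws along tray x; closing should straighten it.

move_arm --moves '[{"gripper":85,"x":1.7,"y":-5,"z":0,"roll":-0.7},{"gripper":85,"x":1.7,"y":-5,"z":0,"roll":0},{"gripper":85,"x":0,"y":0,"z":5,"roll":0},{"gripper":85,"x":0,"y":0,"z":4,"roll":0},{"gripper":85,"x":0,"y":0,"z":0,"roll":0}]'

```text
time_s: 5.85
eef_pos: [0.5494, 0.0776, 0.2897]
eef_rot: [-0.0, 0.998, -0.065, -0.005]
wrist_force: [0.4, 0.2, 0.3]
opening: 0.848
```

```bash
python3 - <<'E'
from h import *
T=tool();print(T.round(4),ctrl.get_obs()['wrist_force']);Rt=R.from_euler('z',np.radians(-7.7)).as_matrix()
print(Rt.T@(T[:3,3]-[.543,.078,0])*1000)
E
```

```text
[[ 9.915e-01 -1.297e-01 -9.200e-03  5.494e-01]
 [-1.297e-01 -9.915e-01  9.000e-04  7.760e-02]
 [-9.200e-03  3.000e-04 -1.000e+00  2.897e-01]
 [ 0.000e+00  0.000e+00  0.000e+00  1.000e+00]] [0.40998597 0.17051005 0.34347955]
[  6.42523315   0.41966677 289.68361604]
```

move_arm --moves '[{"gripper":85,"x":0.2,"y":0,"z":2.5,"roll":0},{"gripper":85,"x":0,"y":0,"z":1.5,"roll":0},{"gripper":85,"x":0,"y":0,"z":1.0,"roll":0},{"gripper":85,"x":0,"y":0,"z":0,"roll":0}]'

```text
time_s: 6.35
eef_pos: [0.5532, 0.0756, 0.2436]
eef_rot: [-0.0, 0.998, -0.066, -0.0]
wrist_force: [-0.3, 0.5, -0.1]
opening: 0.845
```

```bash
python3 - <<'E'
from h import *
T=tool();print(T.round(4),ctrl.get_obs()['wrist_force']);Rt=R.from_euler('z',np.radians(-7.7)).as_matrix()
print(Rt.T@(T[:3,3]-[.543,.078,0])*1000)
E
```

```text
[[ 9.912e-01 -1.320e-01 -8.000e-04  5.532e-01]
 [-1.320e-01 -9.912e-01  1.000e-04  7.560e-02]
 [-8.000e-04 -0.000e+00 -1.000e+00  2.436e-01]
 [ 0.000e+00  0.000e+00  0.000e+00  1.000e+00]] [-0.28458535  0.53670681 -0.05557907]
[ 10.38493904  -1.03085862 243.5965303 ]
```

move_arm --moves '[{"gripper":70,"x":0,"y":-0.1,"z":0.4,"roll":0},{"gripper":50,"x":0,"y":0,"z":0,"roll":0},{"gripper":35,"x":0,"y":0,"z":0,"roll":0},{"gripper":25,"x":0,"y":0,"z":0,"roll":0}]'

```text
time_s: 6.85
eef_pos: [0.5543, 0.0763, 0.2407]
eef_rot: [0.0, 0.998, -0.066, 0.002]
wrist_force: [2.3, -0.8, 3.7]
opening: 0.25
```

move_arm --moves '[{"gripper":15,"x":0,"y":0,"z":0,"roll":0},{"gripper":5,"x":0,"y":0,"z":0,"roll":0},{"gripper":0,"x":0,"y":0,"z":0,"roll":0},{"gripper":0,"x":0,"y":0,"z":0,"roll":0}]'

```text
time_s: 7.35
eef_pos: [0.555, 0.0764, 0.2435]
eef_rot: [0.0, 0.998, -0.066, 0.003]
wrist_force: [-4.4, 0.6, 22.1]
opening: 0.136
```

Opening 0.136 is about 12 mm, so the pads lie flat on the faces. Lifting.

move_arm --moves '[{"gripper":0,"x":0,"y":0,"z":-1,"roll":0},{"gripper":0,"x":0,"y":0,"z":-2,"roll":0},{"gripper":0,"x":0,"y":0,"z":-4,"roll":0},{"gripper":0,"x":0,"y":0,"z":-5,"roll":0},{"gripper":0,"x":0,"y":0,"z":0,"roll":0}]'

```text
time_s: 7.98
eef_pos: [0.5547, 0.0765, 0.3642]
eef_rot: [-0.0, 0.998, -0.066, 0.004]
wrist_force: [0.2, -0.1, -1.2]
opening: 0.128
```

```bash
python3 - <<'E'
from h import *
T=tool();print(T.round(4),ctrl.get_obs()['wrist_force'],ctrl.get_obs()['opening'])
w=wsnap('w3.png');q=snap('scene','s3.png')
z=lambda i,f:cv2.resize(i[:,:,::-1],None,fx=f,fy=f,interpolation=cv2.INTER_CUBIC)
im=np.zeros((600,800,3),np.uint8);im[:,:]=z(q['img'][150:300,220:420],4)
cv2.imwrite('pics/s3c.png',im)
E
```

```text
[[ 9.912e-01 -1.320e-01  8.000e-03  5.547e-01]
 [-1.320e-01 -9.912e-01 -5.000e-04  7.650e-02]
 [ 8.000e-03 -5.000e-04 -1.000e+00  3.642e-01]
 [ 0.000e+00  0.000e+00  0.000e+00  1.000e+00]] [ 0.23795002 -0.08071727 -1.18882485] 0.1283348364822832
```

View pics/s3c.png

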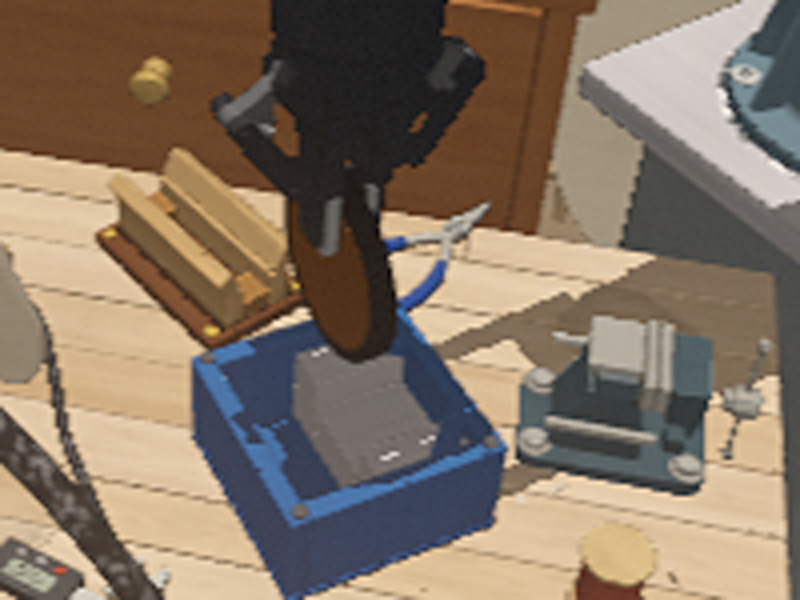

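View pics/w3.png

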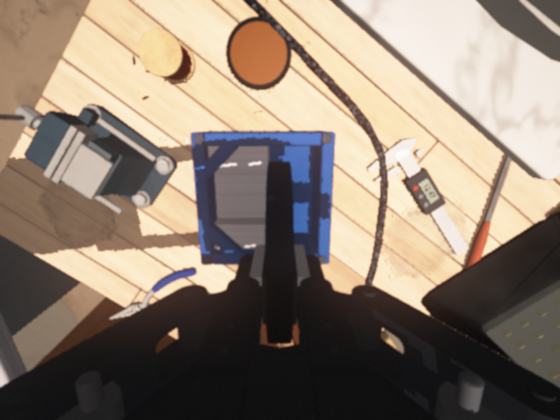

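```bash
python3 - <<'E'
from h import *
w,s=load('w3'),load('s3');T=tool();th=np.linspace(0,2*np.pi,240)
for y in(-4,0,4):
  for z in(138,142,146,150,154):   # centre ahead of TCP (mm)
    for a in (-6,0,6):
      n=np.array([np.cos(np.radians(a)),0,np.sin(np.radians(a))]);e=np.array([-n[2],0,n[0]]);c=np.array([0,y,z+25])
      c=np.array([0,y,z])+25*e
      P=np.r_[[c+h*n+50*(np.cos(t)*e+np.sin(t)*np.array([0,1,0])) for h in(-6,6) for t in th]]/1000
      P=P@T[:3,:3].T+T[:3,3];p=proj(s,P);q=proj(w,P)
      print(y,z+25,a,'scene umin,umax,vmax',p[:,0].min().round(1),p[:,0].max().round(1),p[:,1].max().round(1),'at',p[p[:,1].argmax(),0].round(1),'wrist',q[:,1].min().round(1),q[q[:,1].argmin(),0].round(0))
E
```

```text
-4 163 -6 scene umin,umax,vmax 290.3 321.3 234.4 at 307.4 wrist 160.8 264.0
-4 163 0 scene umin,umax,vmax 291.9 321.9 233.8 at 310.6 wrist 160.9 282.0
-4 163 6 scene umin,umax,vmax 293.0 323.0 232.9 at 313.5 wrist 160.8 276.0
-4 167 -6 scene umin,umax,vmax 290.3 321.1 235.9 at 307.2 wrist 159.8 264.0
-4 167 0 scene umin,umax,vmax 291.8 321.7 235.2 at 310.5 wrist 159.9 282.0
-4 167 6 scene umin,umax,vmax 292.9 322.8 234.4 at 313.6 wrist 159.8 276.0
-4 171 -6 scene umin,umax,vmax 290.2 320.9 237.3 at 307.1 wrist 159.0 265.0
-4 171 0 scene umin,umax,vmax 291.7 321.5 236.7 at 310.3 wrist 159.0 282.0
-4 171 6 scene umin,umax,vmax 292.9 322.6 235.8 at 313.5 wrist 159.0 276.0
-4 175 -6 scene umin,umax,vmax 290.1 320.7 238.8 at 307.0 wrist 158.1 265.0
-4 175 0 scene umin,umax,vmax 291.7 321.3 238.1 at 310.2 wrist 158.2 282.0
-4 175 6 scene umin,umax,vmax 292.8 322.4 237.3 at 313.3 wrist 158.1 276.0
-4 179 -6 scene umin,umax,vmax 290.1 320.5 240.2 at 307.2 wrist 157.3 265.0
-4 179 0 scene umin,umax,vmax 291.6 321.2 239.6 at 310.0 wrist 157.4 282.0
-4 179 6 scene umin,umax,vmax 292.7 322.2 238
[... 1559 characters left out ...]
31.7 at 311.4 wrist 175.8 275.0
4 171 -6 scene umin,umax,vmax 288.5 318.8 234.6 at 305.2 wrist 174.6 266.0
4 171 0 scene umin,umax,vmax 290.0 319.4 234.0 at 308.4 wrist 174.7 282.0
4 171 6 scene umin,umax,vmax 291.1 320.5 233.1 at 311.5 wrist 174.6 275.0
4 175 -6 scene umin,umax,vmax 288.4 318.6 236.0 at 305.1 wrist 173.4 266.0
4 175 0 scene umin,umax,vmax 290.0 319.2 235.4 at 308.2 wrist 173.5 282.0
4 175 6 scene umin,umax,vmax 291.0 320.3 234.6 at 311.4 wrist 173.4 275.0
4 179 -6 scene umin,umax,vmax 288.4 318.4 237.4 at 304.9 wrist 172.3 266.0
4 179 0 scene umin,umax,vmax 289.9 319.1 236.8 at 308.1 wrist 172.4 282.0
4 179 6 scene umin,umax,vmax 291.0 320.1 236.0 at 311.2 wrist 172.2 276.0
```

move_arm --moves '[{"gripper":0,"x":0,"y":0,"z":-1,"roll":-6.3},{"gripper":0,"x":0,"y":0,"z":0,"roll":-6.4},{"gripper":0,"x":-1.3,"y":3,"z":0,"roll":0},{"gripper":0,"x":-1.2,"y":4,"z":0,"roll":0},{"gripper":0,"x":-1.3,"y":4,"z":0,"roll":0}]'

```text
time_s: 8.7
eef_pos: [0.5242, -0.0372, 0.3672]
eef_rot: [-0.001, 0.999, 0.045, -0.002]
wrist_force: [-0.2, -0.2, -0.7]
opening: 0.131
```

move_arm --moves '[{"gripper":0,"x":-1.2,"y":4,"z":0,"roll":0},{"gripper":0,"x":0,"y":3.2,"z":0,"roll":0},{"gripper":0,"x":0,"y":0,"z":0,"roll":0},{"gripper":0,"x":0,"y":0,"z":0,"roll":0}]'

```text
time_s: 9.2
eef_pos: [0.5193, -0.1088, 0.368]
eef_rot: [-0.001, 0.999, 0.044, -0.001]
wrist_force: [-0.1, -0.1, -1.4]
opening: 0.133
```

```bash
python3 - <<'E'
from h import *
T=tool();print(T.round(4),ctrl.get_obs()['wrist_force'],ctrl.get_obs()['opening'])
Rs=R.from_euler('z',np.radians(5.1)).as_matrix();t=np.array([.521,-.110,0])
print(Rs.T@(T[:3,3]-t)*1000)
w=wsnap('w4.png');q=snap('scene','s4.png')
G=np.array([[x,y,10] for x in(-40,40) for y in(-65,65)]+[[x,y,10] for x in(-35,35) for y in(-57,57)])/1000
for c,n in((load('w1'),'w1'),(w,'w4'),(q,'s4')): print(n,proj(c,t+G@Rs.T).round().astype(int).tolist())
z=lambda i,f:cv2.resize(i[:,:,::-1],None,fx=f,fy=f,interpolation=cv2.INTER_CUBIC)
im=np.zeros((600,800,3),np.uint8);im[:300,:400]=w['img'][60:360,80:480,::-1];im[:,400:]=z(q['img'][150:300,220:320],4);im[300:,:400]=z(load('w1')['img'][150:265,240:390],2.6)[:300,:390].__class__((300,400,3)) if 0 else cv2.resize(load('w1')['img'][150:270,240:400,::-1],(400,300))
cv2.imwrite('pics/m4.png',im)
E
```

```text
[[ 0.9961  0.0887 -0.003   0.5193]
 [ 0.0887 -0.9961  0.0018 -0.1088]
 [-0.0028 -0.0021 -1.      0.368 ]
 [ 0.      0.      0.      1.    ]] [-0.0819641  -0.09638296 -1.35985875] 0.1332327034249882
[ -1.62163533   1.36181786 368.00152738]
w1 [[293, 247], [271, 178], [337, 235], [318, 164], [295, 242], [275, 181], [333, 231], [316, 169]]
w4 [[247, 244], [243, 132], [314, 244], [317, 132], [251, 238], [248, 140], [310, 238], [312, 140]]
s4 [[267, 196], [298, 223], [243, 208], [272, 237], [268, 199], [294, 222], [246, 209], [272, 234]]
```

View pics/m4.png

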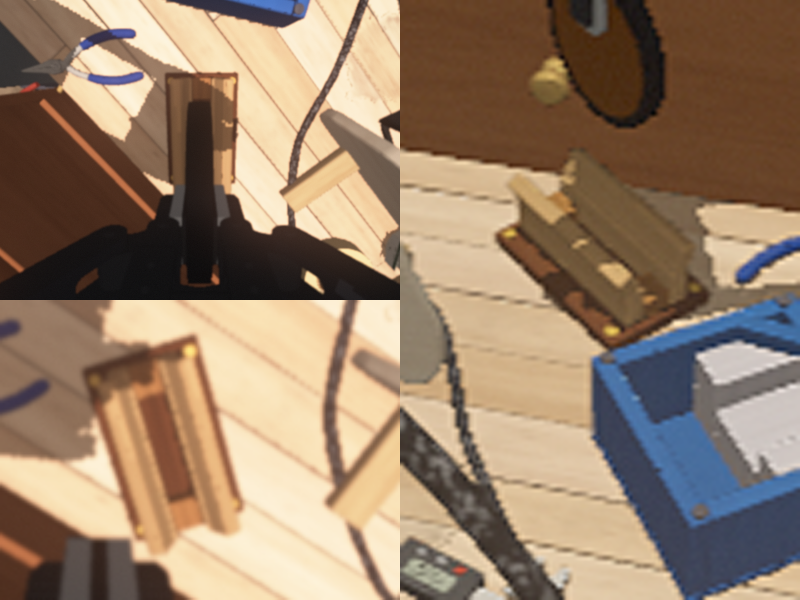

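move_arm --moves '[{"gripper":0,"x":0.3,"y":0.1,"z":3,"roll":0},{"gripper":0,"x":0,"y":0,"z":4,"roll":0},{"gripper":0,"x":0,"y":0,"z":3,"roll":0},{"gripper":0,"x":0,"y":0,"z":1,"roll":0},{"gripper":0,"x":0,"y":0,"z":0,"roll":0}]'

```text
time_s: 9.93
eef_pos: [0.5229, -0.1094, 0.2596]
eef_rot: [-0.0, 0.999, 0.045, -0.0]
wrist_force: [-0.2, 0.0, -0.9]
opening: 0.134
```

move_arm --moves '[{"gripper":0,"x":0,"y":0,"z":0.5,"roll":0},{"gripper":0,"x":0,"y":0,"z":0.4,"roll":0},{"gripper":0,"x":0,"y":0,"z":0.2,"roll":0},{"gripper":0,"x":0,"y":0,"z":0,"roll":0}]'

```text
time_s: 10.42
eef_pos: [0.5228, -0.11, 0.2487]
eef_rot: [-0.0, 0.999, 0.045, -0.0]
wrist_force: [0.5, -0.2, -1.0]
opening: 0.131
```

move_arm --moves '[{"gripper":0,"x":0,"y":0,"z":0.2,"roll":0},{"gripper":0,"x":0,"y":0,"z":0.1,"roll":0},{"gripper":0,"x":0,"y":0,"z":0,"roll":0}]'

```text
time_s: 10.8
eef_pos: [0.5233, -0.1102, 0.2478]
eef_rot: [0.0, 0.999, 0.045, 0.0]
wrist_force: [-4.9, 1.1, 16.3]
opening: 0.13
```

Contact at TCP z = 0.248 with 16 N, as expected for the slot bottom (0.246). Releasing.

move_arm --moves '[{"gripper":20,"x":0,"y":0,"z":-0.1,"roll":0},{"gripper":35,"x":0,"y":0,"z":0,"roll":0},{"gripper":60,"x":0,"y":0,"z":0,"roll":0},{"gripper":60,"x":0,"y":0,"z":0,"roll":0},{"gripper":60,"x":0,"y":0,"z":-2,"roll":0}]'

```text
time_s: 11.42
eef_pos: [0.522, -0.1096, 0.2652]
eef_rot: [-0.001, 0.999, 0.044, -0.002]
wrist_force: [-0.4, 0.3, 0.6]
opening: 0.598
```

move_arm --moves '[{"gripper":60,"x":0,"y":0,"z":-5,"roll":0},{"gripper":60,"x":0,"y":0,"z":-6,"roll":0},{"gripper":60,"x":-4,"y":-4,"z":-4,"roll":0},{"gripper":60,"x":-4,"y":0,"z":0,"roll":0},{"gripper":60,"x":0,"y":0,"z":0,"roll":0}]'

```text
time_s: 12.05
eef_pos: [0.4422, -0.0803, 0.4131]
eef_rot: [0.0, 0.999, 0.044, 0.0]
wrist_force: [0.4, -0.7, -0.0]
opening: 0.6
```

```bash
python3 - <<'E'
from h import *
print(ctrl.get_obs()['eef_pos'],ctrl.get_obs()['wrist_force'])
q=snap('scene','s5.png');th=np.linspace(0,2*np.pi,240)
Rs=R.from_euler('z',np.radians(5.1)).as_matrix();t=np.array([.521,-.110,0])
im=cv2.resize(q['img'][120:270,200:400,::-1],(800,600),interpolation=cv2.INTER_CUBIC)
for h in(-6,6):
  P=np.c_[0*th+h,50*np.cos(th),60+50*np.sin(th)]/1000
  p=(proj(q,t+P@Rs.T)-[200,120]+.5)*4
  cv2.polylines(im,[p.round().astype(np.int32)],True,(0,255,0) if h>0 else (255,255,0),1)
cv2.imwrite('pics/s5c.png',im)
E
```

```text
[ 0.44219556 -0.08030583  0.41308892] [ 0.38435505 -0.65696109 -0.03989753]
```

View pics/s5c.png

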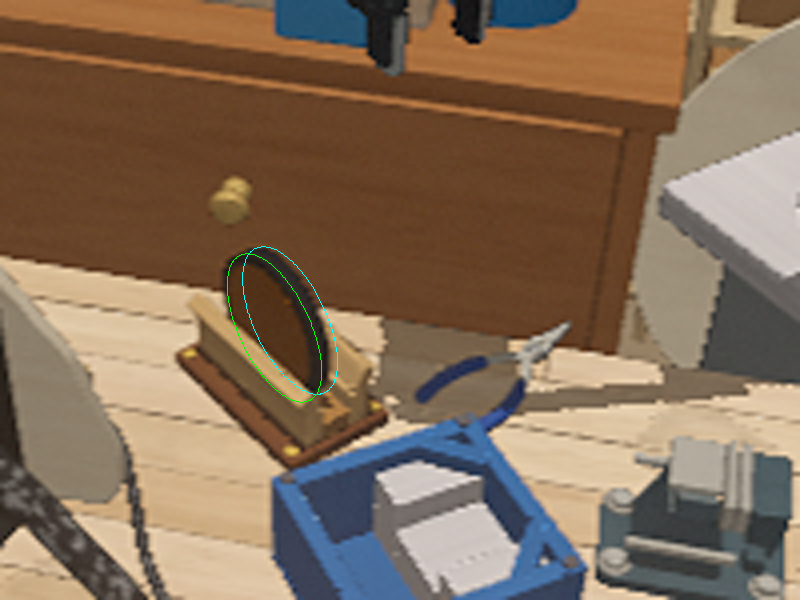

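The disc stands in the slot: its outline, about (225–335, 247–400) in the crop, follows the seated model, shifted by a millimetre or so and leaning only slightly. The gripper is clear, so I'll hand in.

```bash
python3 -c "
from bench import ctrl
print(ctrl.hand_in())"
```

```text
the job is handed in; nothing more can be done
None
```

The amber disc is standing on edge in the stand's slot, released, and the job is handed in at about 12 s of the 48 s allowed. No verdict was reported.

- **Tipping:** I pressed the disc down over the well and it tipped. The camera model put its lean at about 60 degrees.
- **Steepening attempt:** I tried to nudge it steeper from the well side, but the push stopped at about 13 N and I broke it off. Closing the jaws on the raised edge brought the pads flat on the faces instead (about 12 mm opening).
- **Placing:** I lowered the disc into the slot until it made contact at 16 N, with the tool about 2 mm above the height I had calculated for the slot's bottom. Then I opened the gripper and backed away.

**Last checks:** In the final scene picture the disc's outline matches the model of a seated disc to within a millimetre or two, with little lean. The gripper is clear, and the force reading is near zero. The pliers look undisturbed in that picture. I did not measure the calliper or tape roll at the end, but the arm did not go near them.

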